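# Index the flaring-tool turret to the third punch and seat it in the brake line

### The job

Push the turret of the brake-line flaring tool round by its radial studs with a fingertip, click by click, until the third punch after the empty station (counting towards the larger noses) has clicked into place in line with the clamped brake line. Then swing the lever to press that punch firmly into the mouth of the line, without pushing the line back in its dies, hold it there for a moment and let the lever come all the way back. Do not squeeze or force the studs, which are the punches' retaining screws, and leave the other things on the shelf where they are.

Things in the scene. Friction and masses are not known exactly. Their poses are not given: they have to be found in the camera images.
- flaring_tool: brake-line flaring tool, grey cast iron, bolted down: base 250 x 100 x 12 mm; ram housing at x -125 to -50 mm, y within 32, top z 118; die clamp at x 58 to 102, its tee bar up to z 137. Origin on the shelf below the turret's mid-plane at rest; x along the ram from housing to clamp, y left, z up. Line axis at y 0, z 64 mm; turret axis at y 0, z 94 mm, both along x
- turret: steel disc, 90 mm across, 26 mm thick, on the ram's nose; turns endlessly either way about its x (the tool's x). Origin at its centre. Six stations 60 degrees apart at 30 mm radius on the +x face: an empty dark hole, then going round five punches with noses of 4, 8, 13, 18, 22 mm diameter. The station straight below the axis is the working one. Each station has a radial stud on the rim
- ram: steel ram, slides along the tool's x with the lever and carries turret and detent; origin on the turret's axis at its mid-plane. The spring detent holds the turret at each station: starting a click takes about 0.57 N m either way (11 to 12 N on a stud 50 mm from the axis), first unyielding, then falling to nothing at half a click; there the turret snaps on by itself to the next station
- top_stud (a point): end of the stud that stands upright when the turret is clicked in: 65 mm above the axis, z 159 mm. Studs: 10 mm diameter, bare from 45 to 65 mm radius. A fingertip ending at z 142 to 146 mm pushing it along the tool's y for 45 mm from contact turns one click and is then clear of the next stud. Push, do not pinch: over 25 N on the turret, a squeeze included, is too much
- punch: the wanted punch, third from the empty station: 13 mm nose, 15 mm long, on a 26 mm collar. Origin at the turret's mid-plane, 30 mm from its axis; x along the punch. In place when straight below the turret's axis (y 0, z 64 mm of the tool)
- punch_tip (a point): centre of the end of that punch's nose, 33 mm in +x of punch's origin. In place it points at the line's mouth: y 0, z 64 mm of the tool, 30 mm below the turret's axis
- line: copper brake line, 6 mm tube clamped along the tool's x in the dies, with an 11 mm flared mouth facing the turret; it bends to +y beyond the clamp. Origin where it enters the dies, x 58 mm of the tool. Its mouth stands 6 to 20 mm out of the dies, differently each time: 5 to 19 mm from the punch tips with the lever back. The dies hold it against 60 N; pressed harder, it slides back
- lever (a joint): lever swing in rad: 0 back, at most 0.37, growing as the grip is pushed to the tool's +x. Moves the ram 60 mm per rad; springs back when let go (2 to 3 N at the grip). The punch meets the line at 0.08 to 0.32; from there the line feels 2.9 N per extra N at the grip, giving about 0.2 mm per N. 16 to 19 N in all at the grip seats it firmly (over 30 N on the line); at about 23 N the line slips
- grip (a point): middle of the lever's grip, an upright rubber post 24 mm in diameter, z 130 to 206 mm, on the end of a flat bar (top z 130) 175 mm from the upright pivot, which is at x -87.5, y 0 of the tool. With the lever back it is at x -87.5, y -175, z 168 mm of the tool. Push it from its -x side, or pinch it from above
- deep_socket: bystander: green steel deep socket, 28 mm diameter, 78 mm tall, standing beside the turret; origin under its centre
- canister: bystander: clear plastic canister with a screw top, 76 mm diameter, 96 mm tall; origin under its centre
- saucer: bystander: white ceramic saucer, 136 mm diameter, 20 mm high, with two nuts in it; origin under its centre
- nut_a: bystander: brass flare nut, 13 mm wide, 20 mm tall, in the saucer
- nut_b: bystander: brass flare nut, 13 mm wide, 20 mm tall, in the saucer
- stud_installer: bystander: blue aluminium wheel stud installer, a flanged sleeve 44 mm wide and 66 mm tall; origin under its centre
- spanner: bystander: steel spanner, 170 mm long, lying flat

How it is judged:
On the way, in this order (a step that is already met when the one before it is completed fails the run):
1. the third punch has clicked into place in line with the brake line (y of punch_tip in the frame of flaring_tool between -0.0025 and 0.0025 m and z of punch_tip in the frame of flaring_tool below 0.0675 m and angular speed of turret below 0.3 rad/s), for 0.3 s.
2. the third punch is pressed firmly (over 30 N) into the mouth of the line for 0.3 s (y of punch_tip in the frame of flaring_tool between -0.0025 and 0.0025 m and z of punch_tip in the frame of flaring_tool below 0.0675 m and contact force between punch and line above 30 N), for 0.3 s.
At the end, for the whole second after the job is handed in: The third punch stays clicked in place within 2.5 mm of the line's axis, the lever is back (under 0.03 rad), the turret is at rest and the line has not moved in its dies by more than 1.5 mm (y of punch_tip in the frame of flaring_tool between -0.0025 and 0.0025 m and z of punch_tip in the frame of flaring_tool below 0.0675 m and value of joint lever below 0.03 rad and angular speed of turret below 0.1 rad/s and distance of line from where it was at the start of the episode below 0.0015 m); the robot touches nothing.
It fails at once if the line is pushed back or pulled more than 1.5 mm in its dies (distance of line from where it was at the start of the episode above 0.0015 m).
It fails at once if the turret or a stud is forced or squeezed: more than 25 N of contact force (contact force between any of the fingers, the arm and turret above 25 N).
It fails at once if a bystander is moved by more than 20 mm (distance of any of deep_socket, canister, saucer, nut_a, nut_b, stud_installer, spanner from where it was at the start of the episode above 0.02 m).
It also fails if it takes over 72 s, if anything falls off the work surface, if the arm or the gripper's body presses on something with over 40 N, if the wrist force passes 120 N, or if a joint passes its speed limit or range.

### The arm

A 7-joint arm with a two-finger parallel gripper is mounted at the origin on the work surface. World frame = base frame: x ahead of the robot, y to its left, z up, the work surface at z = 0. Lengths are in m, angles in rad, forces in N, time in s.
With the tool pointing down it reaches from about 0.4 to 0.85 m from the base axis. Payload 6.9 kg.
Tool frame: the origin (TCP) lies midway between the tips of the shut fingers; the grasp point (between the pads) lies behind it (ctrl.pinch_z is the z of the grasp point in the tool frame, in m); z points along the fingers, y is the direction in which the jaws open and shut (so a half turn about z gives the same grasp; the last joint's range is limited). The gripper opens to 85 mm and grips with 20 to 120 N. Pads are 22 mm wide; open, the fingers measure 114 mm over their backs; the gripper's body (76 mm by 85 mm) begins 54 mm behind the grasp point. The pads swing forward as they close: fully open they stand 13 mm farther back than shut.
Start: joints at [-1.056, 0.507, -0.238, 1.5, 0.126, 1.149, -0.155], TCP at [0.248, 0.573, 0.231] pointing down, gripper open.
Joint ranges: [-3.08, 3.08], [-0.24, 2.05], [-1.43, 1.35], [0, 2.5], [-1.52, 4.66], [0.17, 1.96], [-2.89, 2.89]. Speed limits (rad/s): [2.39, 2.39, 3.14, 3.14, 3.14, 3.14, 3.14].

### API

Orientations are given as a unit quaternion [w, x, y, z].
In Python, from station import ctrl, get_state, vision, ticket, models gives the robot as it stands. Calls block until the motion is done:
- ctrl.movep(position, orientation): joint-space move of the TCP to a pose.
- ctrl.movel(position, frame=None, max_speed=0.15): straight line of the TCP; frame=None keeps the orientation; max_speed is the mean speed in m/s.
- ctrl.set_joints(angles): joint-space move.
- ctrl.ungrasp() and ctrl.close_gripper(force=None): open the fingers fully, or close them until they stop; force is the grip in N (None keeps the last).
- ctrl.pause(seconds).
- ctrl.ik(position, orientation): joint angles nearest the present ones, or None.
- get_state(): the state.
- vision.grab_frame(name): name is "scene" or "side" or "wrist"; returns (picture, depth): 480x640x3 uint8, blue, green, red; 480x640 float32, m along the optical axis (not along the pixel's ray), 0 where there is no reading.
- vision.camera_info(name): a dict with "mtx" (3x3 intrinsics, pixels), "dist_coeffs" ([k1, k2, p1, p2, k3] as OpenCV has them; the pictures are not rectified), "R" (3x3) and "t" (3): a world point X has camera coordinates R X + t; the wrist camera has in their place "hand_eye" (4x4, takes a point from camera to tool coordinates, whose origin is the TCP and whose axes are the flange's). Camera axes: x right, y down, z forward; pixel columns grow to the right and rows downward; lengths in m; the calibration is good to about 2 mm. A picture is of the moment at which its call begins: read the wrist's pose just before it. camera_info takes no time and is no camera call.
A pose or a line that the arm cannot do raises ctrl.Unreachable and nothing moves.
- ticket.close_job(): hands the job in, once; it reports no verdict.
Trained networks look in the newest picture that a camera, given by its name, has taken for a name from the list of things; names that differ only in an ending like _2 or _b are one class to them, and where a whole thing is asked for, a point or a joint stands for the part that bears it (a point fixed in the world has none). Each returns a list of dicts, best first, with "p" (0 to 1); they miss things now and then, are a little off and sometimes report something else, mostly with a low value. They report only what shows in the picture. A call takes as long as a camera call.
- models.recognise(camera, target): "point" ([column, row] in pixels, amid what is visible of it).
- models.masks_of(camera, target): "mask" (480x640 bool, what is visible of it) and "point" ([column, row] in pixels, amid what is visible of it).
The state is a dict: "time": time; "qpos": joint angles; "qd": joint speeds; "tau": joint torques, N m; "tcp_pos": TCP position; "eef_rot": TCP orientation; "contact_force": force on the tool from outside, world axes, zero at the start; "wrist_torque": the same for the moment, N m; "width": finger opening in m.
Only numpy, scipy, OpenCV 4.12 (cv2) and the standard library are available. Lean on these libraries where they do the work, as an engineer would, in place of code of your own. Each camera call takes 0.05 s, during which the arm holds its last target.

## Working session

There is one attempt and no reset: what is moved stays moved. The work goes in short steps, each a Python script; the robot and the scene stay as the last script left them, time stands still between calls to the robot, and variables do not carry over. Pictures are saved under pics/ and viewed, and the job is handed in when it is done.

```bash
ls; mkdir -p pics
python3 - <<'E'
from station import ctrl, get_state, vision, ticket, models
import cv2
s=get_state();print(s)
for n in("scene","side","wrist"):
    im,d=vision.grab_frame(n);cv2.imwrite(f"pics/{n}0.png",im)
    print(n,vision.camera_info(n))
print(ctrl.pinch_z, get_state()['time'])
E
```

```text
pics
{'time': 0.0, 'qpos': array([-1.05650616,  0.50834909, -0.23750506,  1.50119809,  0.12571021,
        1.14890238, -0.15475471]), 'qd': array([-0.00246289,  0.00072876,  0.00100276, -0.00139531, -0.00189141,
        0.00035979,  0.00027933]), 'tau': array([-7.08569423e-04, -6.20582342e+01, -2.18702987e+00, -2.49662411e+01,
        1.26134694e-02,  1.18542314e-02, -8.81085583e-06]), 'tcp_pos': array([0.24830925, 0.57297129, 0.2303995 ]), 'eef_rot': array([-1.60831225e-04,  2.02946872e-01,  9.79189305e-01, -9.19396623e-04]), 'contact_force': array([0.02674749, 0.04503551, 0.59566009]), 'wrist_torque': array([-0.02135521, -0.0074831 , -0.01175107]), 'width': 0.08588622941064197}
scene {'mtx': array([[460.53180654,   0.        , 326.73004345],
       [  0.        , 460.53180654, 239.65636287],
       [  0.        ,   0.        ,   1.        ]]), 'dist_coeffs': array([-0.03529633,  0.        ,  0.        ,  0.        ,  0.        ]), 'R': array([[ 0.86184564,  0.50712408,  0.00687492],
       [ 0.38027287, -0.63717692, -0.67037163],
       [-0.33558105,  0.58037121, -0.74199368]]), 't
[... 428 characters left out ...]
81318185, -0.57818983]]), 't': array([0.58414092, 0.20179659, 1.03908943])}
wrist {'mtx': array([[421.47224356,   0.        , 318.59694313],
       [  0.        , 421.47224356, 244.82478447],
       [  0.        ,   0.        ,   1.        ]]), 'dist_coeffs': array([-0.03248154,  0.        ,  0.        ,  0.        ,  0.        ]), 'hand_eye': array([[ 1.09329976e-04, -9.50708108e-01, -3.10087216e-01,
         8.00192341e-02],
       [ 9.99999889e-01, -3.79108422e-05,  4.68810390e-04,
        -1.38059014e-03],
       [-4.57457506e-04, -3.10087233e-01,  9.50707999e-01,
        -1.42674311e-01],
       [ 0.00000000e+00,  0.00000000e+00,  0.00000000e+00,
         1.00000000e+00]])}
-0.0187 0.15
```

View pics/scene0.png

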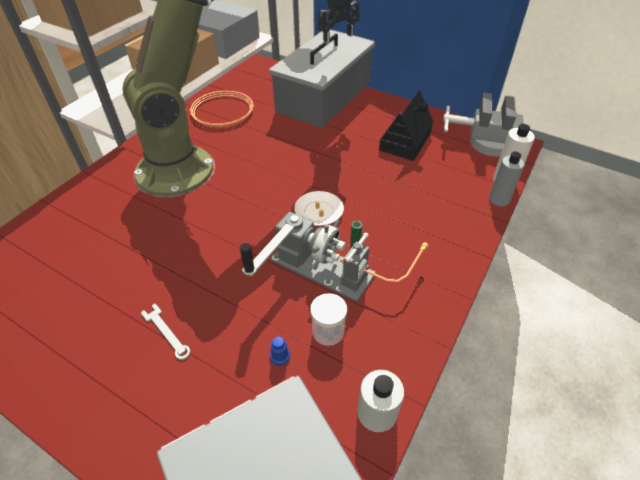

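View pics/side0.png

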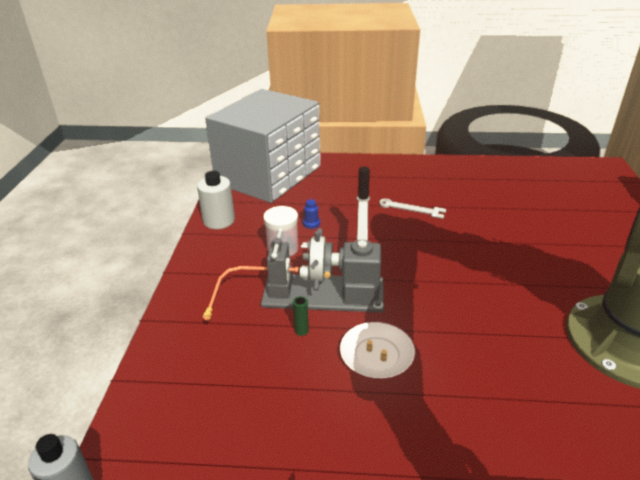

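View pics/wrist0.png

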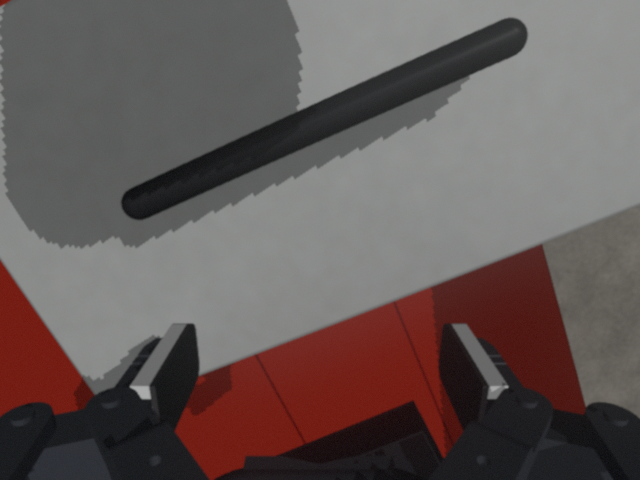

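```bash
cat > h.py <<'E'
import numpy as np, cv2
from station import ctrl, get_state, vision, ticket, models
from scipy.spatial.transform import Rotation as Rn
def cam(n,st=None):
    i=vision.camera_info(n)
    if n!="wrist": return i['mtx'],i['dist_coeffs'],i['R'],i['t']
    s=st or get_state(); q=s['eef_rot']; Rw=Rn.from_quat([q[1],q[2],q[3],q[0]]).as_matrix()
    H=i['hand_eye']; Rc=Rw@H[:3,:3]; tc=Rw@H[:3,3]+s['tcp_pos']
    return i['mtx'],i['dist_coeffs'],Rc.T,-Rc.T@tc
def proj(c,X):
    K,D,R,t=c
    return cv2.projectPoints(np.asarray(X,float).reshape(-1,3),cv2.Rodrigues(R)[0],t,K,D)[0].reshape(-1,2)
def deproj(c,px,z):
    K,D,R,t=c
    u=cv2.undistortPoints(np.asarray(px,float).reshape(-1,1,2),K,D).reshape(-1,2)
    z=np.asarray(z).reshape(-1,1)
    return (np.c_[u*z,z]-t)@R
def onplane(c,px,h):
    K,D,R,t=c
    u=cv2.undistortPoints(np.asarray(px,float).reshape(-1,1,2),K,D).reshape(-1,2)
    d=np.c_[u,np.ones(len(u))]@R; o=-R.T@t
    return o+d*((h-o[2])/d[:,2])[:,None]
E
python3 - <<'E'
from h import *
for n in("scene","side"):
    im,d=vision.grab_frame(n); c=cam(n)
    np.savez(f"{n}.npz",im=im,d=d)
    for t in ("flaring_tool","turret","lever","grip","deep_socket","canister","saucer","stud_installer","spanner","top_stud","line","punch","punch_tip"):
        r=models.masks_of(n,t)
        if r:
            m=r[0]['mask']&(d>0); v,u=np.where(m)
            P=deproj(c,np.c_[u,v],d[m]); print(n,t,round(r[0]['p'],2),np.round(r[0]['point']),np.round(np.median(P,0),3),P.min(0).round(3),P.max(0).round(3))
im=np.load("scene.npz")['im'];cv2.imwrite("pics/s1.png",cv2.resize(im[180:320,220:400],None,fx=4.2,fy=4.2,interpolation=cv2.INTER_CUBIC))
im=np.load("side.npz")['im'];cv2.imwrite("pics/d1.png",cv2.resize(im[160:320,240:410],None,fx=3.7,fy=3.7,interpolation=cv2.INTER_CUBIC))
print(get_state()['time'])
E
```

```text
scene flaring_tool 0.73 [318. 258.] [ 0.594 -0.129  0.082] [ 0.417 -0.29  -0.004] [0.797 0.045 0.207]
scene turret 0.68 [264. 247.] [ 0.512 -0.216  0.13 ] [ 0.417 -0.289 -0.004] [ 0.529 -0.081  0.207]
scene grip 0.71 [263. 247.] [ 0.511 -0.205  0.129] [ 0.381 -0.29  -0.004] [0.529 0.028 0.207]
scene deep_socket 0.79 [352. 231.] [ 0.623 -0.001  0.06 ] [ 0.572 -0.008 -0.004] [0.635 0.09  0.08 ]
scene canister 0.73 [328. 318.] [ 0.7   -0.267  0.092] [ 0.627 -0.292 -0.006] [ 0.73  -0.154  0.099]
scene saucer 0.86 [321. 206.] [0.47  0.074 0.009] [ 0.409  0.002 -0.003] [0.542 0.131 0.026]
scene stud_installer 0.71 [279. 351.] [ 0.641 -0.368  0.04 ] [ 0.597 -0.382 -0.007] [ 0.655 -0.334  0.067]
scene spanner 0.87 [170. 332.] [ 0.388 -0.444  0.005] [ 0.299 -0.475 -0.004] [ 0.464 -0.402  0.01 ]
scene top_stud 0.6 [322. 244.] [ 0.603 -0.112  0.111] [ 0.503 -0.16  -0.004] [0.63  0.067 0.16 ]
scene line 0.54 [408. 269.] [ 0.788 -0.056  0.065] [ 0.692 -0.105 -0.003] [0.797 0.045 0.071]
scene punch 0.51 [329. 257.] [ 0.614 -0.13   0.082] [ 0.595 -0.141  0.012] [ 0.63  -0.088  0.091]
side flaring_t
[... 369 characters left out ...]
  0.211]
side deep_socket 0.94 [300. 315.] [0.622 0.022 0.05 ] [ 0.609 -0.072 -0.001] [0.643 0.028 0.081]
side canister 0.64 [284. 224.] [ 0.685 -0.23   0.091] [ 0.657 -0.432  0.001] [ 0.758 -0.1    0.141]
side saucer 0.91 [378. 349.] [0.477 0.061 0.011] [ 0.409  0.001 -0.   ] [0.544 0.134 0.029]
side stud_installer 0.62 [311. 211.] [ 0.634 -0.344  0.035] [ 0.615 -0.473  0.001] [ 0.661 -0.328  0.072]
side spanner 0.86 [414. 207.] [ 0.379 -0.434  0.008] [ 0.303 -0.488 -0.002] [ 0.465 -0.395  0.014]
side top_stud 0.75 [316. 257.] [ 0.596 -0.074  0.11 ] [ 0.556 -0.331 -0.001] [ 0.652 -0.038  0.162]
side line 0.93 [222. 282.] [ 0.79  -0.06   0.067] [ 0.64  -0.19  -0.002] [0.827 0.055 0.073]
1.55
```

View pics/s1.png

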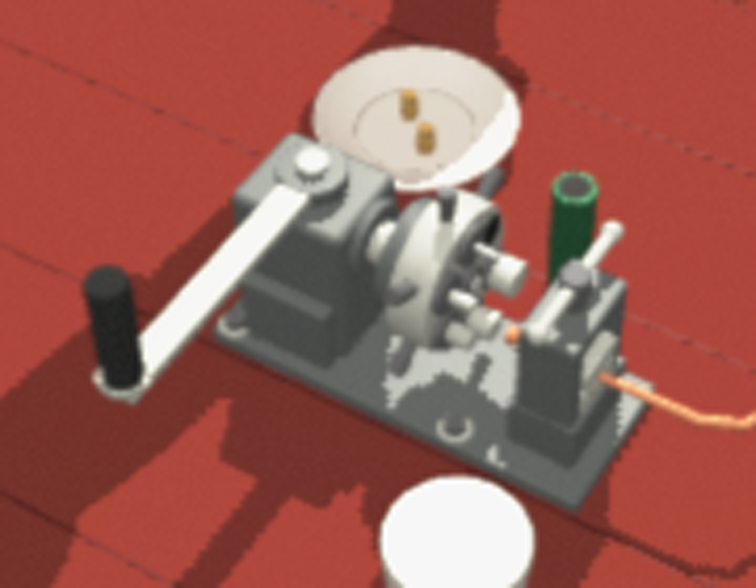

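View pics/d1.png

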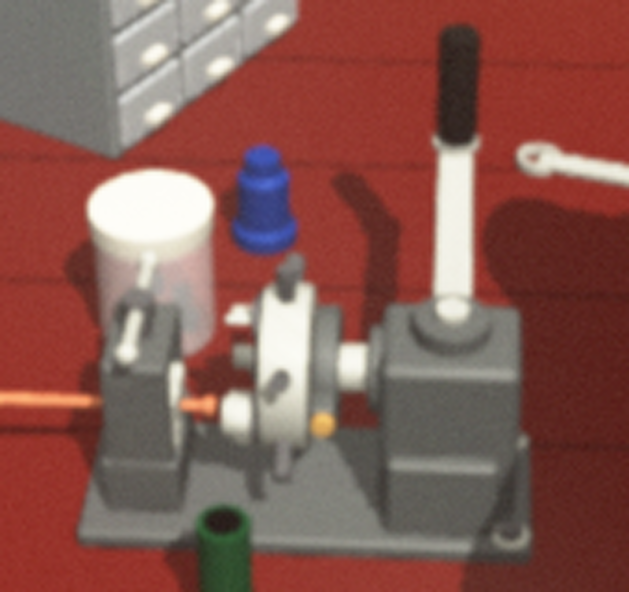

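```bash
cat > fit.py <<'E'
from h import *
from scipy.optimize import least_squares
obs=[("scene",(106,275),(-.0875,-.175,.206)),("scene",(577,497),(.125,-.05,.012)),("scene",(218,330),(-.125,-.05,.012)),("scene",(652,375),(.125,.05,.012)),
("side",(79,527),(.125,.05,.012)),("side",(530,540),(-.125,.05,.012)),("side",(460,34),(-.0875,-.175,.206)),("side",(291,262),(0,0,.159)),("scene",(449,192),(0,0,.159))]
def px(n,p): return np.array(p)/4.2+(220,180)-.4 if n=="scene" else np.array(p)/3.7+(240,160)-.4
def W(p,X):
    c,s=np.cos(p[2]),np.sin(p[2]); X=np.asarray(X)
    return np.array([p[0]+c*X[0]-s*X[1],p[1]+s*X[0]+c*X[1],X[2]])
C={n:cam(n) for n in("scene","side")}
f=lambda p:np.concatenate([proj(C[n],W(p,X))[0]-px(n,q) for n,q,X in obs])
r=least_squares(f,[.6,-.1,0],loss='soft_l1'); print(r.x,f(r.x).reshape(-1,2).round(1))
np.save("pose.npy",r.x)
for n in("scene","side"):
    d=np.load(n+".npz");v,u=np.where(d['d']>0);P=deproj(C[n],np.c_[u,v],d['d'][v,u])
    p=r.x;c,s=np.cos(p[2]),np.sin(p[2]);L=np.c_[(P[:,:2]-p[:2])@np.array([[c,-s],[s,c]]),P[:,2]]
    g=L[(L[:,2]>.15)&(abs(L[:,0])<.14)&(L[:,1]>-.22)&(L[:,1]<.05)]
    for nm,m in(("grip",g[:,1]<-.1),("stud",g[:,1]>-.03)):
        print(n,nm,m.sum(),g[m].min(0).round(4),g[m].max(0).round(4),np.median(g[m],0).round(4))
    h=L[(L[:,0]>-.13)&(L[:,0]<-.04)&(abs(L[:,1])<.04)&(abs(L[:,2]-.118)<.006)];print("housing",h.min(0).round(4),h.max(0).round(4))
E
python3 fit.py
```

```text
[ 0.5906923  -0.09930247  0.02738988] [[-0.8  1. ]
 [ 3.2  1.1]
 [-0.7  0.7]
 [ 3.2  0.9]
 [-1.8  2.6]
 [-0.1  1.3]
 [ 0.6 -1.2]
 [ 2.3  1.7]
 [-2.4 -2.2]]
scene grip 263 [-0.098 -0.187  0.15 ] [-0.0746 -0.1631  0.2073] [-0.0819 -0.18    0.1884]
scene stud 19 [ 0.     -0.0069  0.1508] [0.01   0.0025 0.1599] [ 0.0056 -0.0037  0.1569]
housing [-0.1198 -0.034   0.112 ] [-0.0401  0.0317  0.124 ]
side grip 295 [-0.0971 -0.1818  0.1504] [-0.0736 -0.1537  0.211 ] [-0.0848 -0.1622  0.1842]
side stud 36 [ 0.0027 -0.0022  0.1503] [0.013  0.0087 0.162 ] [0.0068 0.0042 0.1582]
housing [-0.1179 -0.0275  0.112 ] [-0.04    0.0396  0.1238]
```

```bash
cat > look.py <<'E'
from h import *
def looks(eye,tgt):
    H=vision.camera_info("wrist")['hand_eye']; out=[]
    z=np.array(tgt)-eye; z=z/np.linalg.norm(z)
    for roll in np.arange(0,360,15):
        a=np.cross(z,[0,0,1.]);a/=np.linalg.norm(a); b=np.cross(z,a)
        r=np.deg2rad(roll); x=a*np.cos(r)+b*np.sin(r); y=np.cross(z,x)
        Rc=np.c_[x,y,z]; Rt=Rc@H[:3,:3].T; p=np.array(eye)-Rt@H[:3,3]
        q=Rn.from_matrix(Rt).as_quat(); q=q[[3,0,1,2]]
        j=ctrl.ik(p,q)
        if j is not None: out.append((np.abs(np.array(j)-get_state()['qpos']).max(),roll,p,q,j))
    return sorted(out,key=lambda o:o[0])
E
python3 - <<'E'
from look import *
for e in ([.80,-.17,.33],[.78,-.1,.36],[.75,-.2,.36],[.75,-.02,.36],[.72,-.1,.4]):
    o=looks(np.array(e),[.61,-.1,.09])
    for k in o[:3]: print(e,k[1],round(k[0],2),k[2].round(3),np.round(k[4],2))
E
```

```text
[0.8, -0.17, 0.33] 165 1.08 [ 0.678 -0.135  0.227] [ 0.02  0.95  0.66  0.84 -0.55  1.89 -1.2 ]
[0.8, -0.17, 0.33] 150 1.16 [ 0.678 -0.143  0.225] [ 0.1   0.95  0.55  0.81 -0.55  1.91 -0.98]
[0.8, -0.17, 0.33] 135 1.24 [ 0.679 -0.151  0.221] [ 0.18  0.98  0.42  0.75 -0.53  1.96 -0.78]
[0.78, -0.1, 0.36] 165 0.95 [ 0.669 -0.11   0.24 ] [-0.1   0.83  0.64  1.02 -0.43  1.69 -0.89]
[0.78, -0.1, 0.36] 180 1.02 [ 0.668 -0.101  0.241] [-0.16  0.81  0.64  1.06 -0.36  1.64 -1.18]
[0.78, -0.1, 0.36] 150 1.06 [ 0.672 -0.117  0.239] [-0.    0.84  0.51  0.95 -0.41  1.75 -0.68]
[0.75, -0.2, 0.36] 150 1.06 [ 0.651 -0.151  0.239] [ 0.    0.81  0.75  1.13 -0.66  1.68 -1.03]
[0.75, -0.2, 0.36] 135 1.13 [ 0.651 -0.158  0.236] [ 0.07  0.83  0.71  1.11 -0.71  1.72 -0.76]
[0.75, -0.2, 0.36] 165 1.19 [ 0.653 -0.143  0.241] [-0.03  0.79  0.69  1.12 -0.57  1.64 -1.35]
[0.75, -0.02, 0.36] 180 0.86 [ 0.655 -0.076  0.239] [-0.27  0.74  0.62  1.19 -0.25  1.48 -0.76]
[0.75, -0.02, 0.36] 165 0.9 [ 0.661 -0.082  0.238] [-0.16  0.76  0.49  1.11 -0.23  1.57 -0.53]
[0.75, -0.02, 0.36] 195 0.92 [ 0.652 -0.068  0.238] [-0.32  0.71  0.59  1.25 -0.16  1.41 -1.08]
[0.72, -0.1, 0.4] 165 0.91 [ 0.638 -0.11   0.259] [-0.18  0.63  0.67  1.35 -0.44  1.37 -0.81]
[0.72, -0.1, 0.4] 150 0.95 [ 0.641 -0.117  0.258] [-0.1   0.66  0.64  1.29 -0.49  1.46 -0.52]
[0.72, -0.1, 0.4] 180 0.99 [ 0.636 -0.101  0.259] [-0.22  0.6   0.63  1.38 -0.34  1.3  -1.15]
```

Run:
```python
from look import *
ctrl.movel([.30,.5,.36],max_speed=.25)
o=looks(np.array([.78,-.1,.36]),[.61,-.1,.09])[0]
ctrl.movep(o[2],o[3])
s=get_state(); im,d=vision.grab_frame("wrist"); np.savez("w1.npz",im=im,d=d,p=s['tcp_pos'],q=s['eef_rot'])
cv2.imwrite("pics/w1.png",im); print(s['time'],s['tcp_pos'])
```

```text
4.925 [ 0.67209901 -0.11541988  0.23895547]
```

View pics/w1.png

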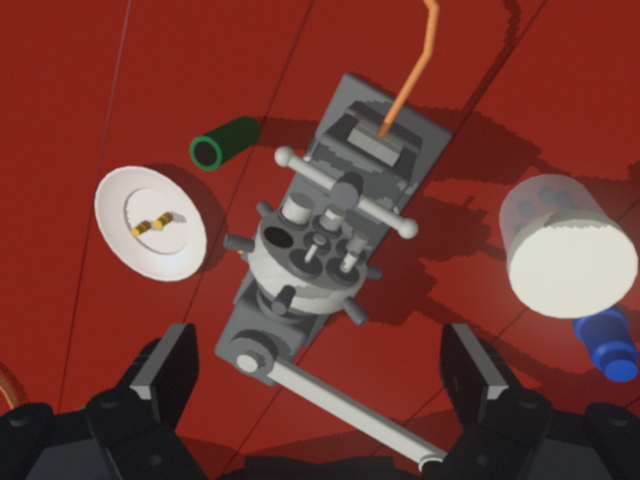

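Run:
```python
import cv2
im=cv2.imread("pics/w1.png");cv2.imwrite("pics/w1z.png",cv2.resize(im[170:330,210:400],None,fx=4,fy=4,interpolation=cv2.INTER_CUBIC))
```

```text
(no output)
```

View pics/w1z.png

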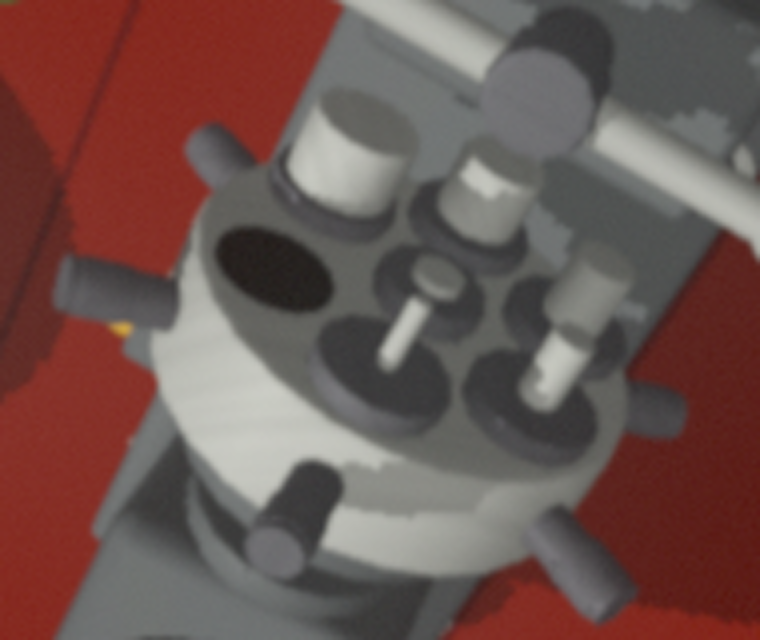

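```bash
cat > fit2.py <<'E'
from fit import *
w=np.load("w1.npz"); C["wrist"]=cam("wrist",dict(tcp_pos=w['p'],eef_rot=w['q']))
px0=px
def px(n,p): return np.array(p) if n=="wrist" else px0(n,p)
obs+= [("wrist",(278.5,308),(0,0,.159)),("wrist",(452,134),(.125,-.05,.012)),("wrist",(346,72),(.125,.05,.012)),("wrist",(216,350),(-.125,.05,.012)),("wrist",(434,459),(-.0875,-.175,.13))]
f=lambda p:np.concatenate([proj(C[n],W(p,X))[0]-px(n,q) for n,q,X in obs])
r=least_squares(f,[.6,-.1,0],loss='soft_l1'); print(r.x,f(r.x).reshape(-1,2).round(1))
i=[9,10,11,12,13]
g=lambda p:f(p).reshape(-1,2)[9:].ravel()
r2=least_squares(g,r.x,loss='soft_l1');print(r2.x,g(r2.x).reshape(-1,2).round(1))
np.save("pose.npy",r.x)
d=w['d'];v,u=np.where(d>0);P=deproj(C["wrist"],np.c_[u,v],d[v,u]);p=r.x;c,s=np.cos(p[2]),np.sin(p[2]);L=np.c_[(P[:,:2]-p[:2])@np.array([[c,-s],[s,c]]),P[:,2]]
g=L[(L[:,2]>.15)&(abs(L[:,0])<.02)&(abs(L[:,1])<.03)];print(len(g),g.min(0),g.max(0),np.median(g,0))
for q,h in (((278.5,308),.159),((452,134),.012),((346,72),.012),((216,350),.012)): print(onplane(C["wrist"],[q],h))
im=w['im'].copy()
for X in [(0,0,.159),(.125,-.05,.012),(.125,.05,.012),(-.125,.05,.012),(-.125,-.05,.012),(-.05,-.032,.118),(-.125,.032,.118)]:
    q=proj(C["wrist"],W(p,X))[0];cv2.circle(im,tuple(int(a) for a in q),3,(0,255,0),1)
cv2.imwrite("pics/w1o.png",im)
E
python3 fit2.py
```

```text
[ 0.5906923  -0.09930247  0.02738988] [[-0.8  1. ]
 [ 3.2  1.1]
 [-0.7  0.7]
 [ 3.2  0.9]
 [-1.8  2.6]
 [-0.1  1.3]
 [ 0.6 -1.2]
 [ 2.3  1.7]
 [-2.4 -2.2]]
scene grip 263 [-0.098 -0.187  0.15 ] [-0.0746 -0.1631  0.2073] [-0.0819 -0.18    0.1884]
scene stud 19 [ 0.     -0.0069  0.1508] [0.01   0.0025 0.1599] [ 0.0056 -0.0037  0.1569]
housing [-0.1198 -0.034   0.112 ] [-0.0401  0.0317  0.124 ]
side grip 295 [-0.0971 -0.1818  0.1504] [-0.0736 -0.1537  0.211 ] [-0.0848 -0.1622  0.1842]
side stud 36 [ 0.0027 -0.0022  0.1503] [0.013  0.0087 0.162 ] [0.0068 0.0042 0.1582]
housing [-0.1179 -0.0275  0.112 ] [-0.04    0.0396  0.1238]
[ 0.58864382 -0.10039263  0.00666941] [[ -2.9  -0.3]
 [  1.3   1.7]
 [ -1.3  -0.1]
 [  2.2   1.7]
 [ -1.    1.4]
 [  0.4   1.9]
 [  3.2  -1. ]
 [  3.4   1.4]
 [ -3.4  -2.2]
 [ -2.6   9.5]
 [  3.3  -0.7]
 [ -1.   -1.8]
 [ 26.2 -63.1]
 [  0.4  10.9]]
[ 0.58805469 -0.10034909  0.00654778] [[ -3.   10. ]
 [  2.8  -0.1]
 [ -1.3  -1.1]
 [ 25.9 -62.7]
 [ -0.1  11.2]]
313 [ 0.00301141 -0.00367526  0.15005888] [0.01470596 0.00748767 0.16043778] [0.0114211  0.00181404 0.15798612]
[[ 0.59682726 -0.09881539  0.159     ]]
[[ 0.71225386 -0.14769736  0.012     ]]
[[ 0.71251599 -0.05086092  0.012     ]]
[[ 0.35094141 -0.05600794  0.012     ]]
```

View pics/w1o.png

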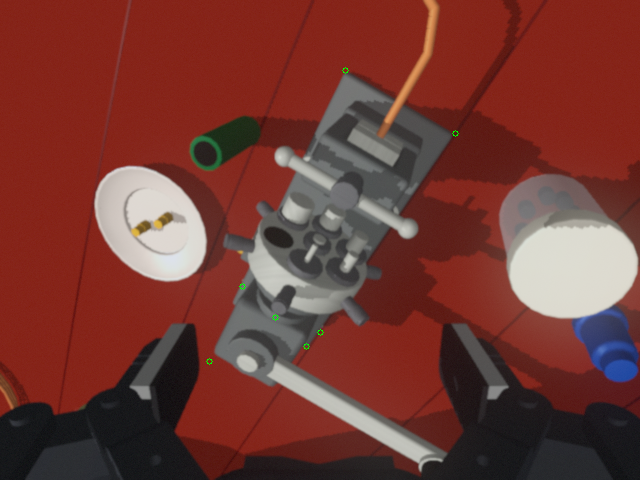

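```bash
cat > fit3.py <<'E'
from h import *
from scipy.optimize import least_squares
exec(open("fit.py").read().split("C={n")[0].split("obs=")[1].split("\n",2)[2])
w=np.load("w1.npz"); C={n:cam(n) for n in("scene","side")};C["wrist"]=cam("wrist",dict(tcp_pos=w['p'],eef_rot=w['q']))
px0=px
def px(n,p): return np.array(p) if n=="wrist" else px0(n,p)
obs=[("scene",(106,275),(-.0875,-.175,.206)),("side",(460,34),(-.0875,-.175,.206)),("side",(291,262),(0,0,.159)),("scene",(449,192),(0,0,.159)),
("wrist",(278.5,308),(0,0,.159)),("wrist",(216,350),(-.125,.032,.118)),("wrist",(271,384),(-.125,-.032,.118)),("wrist",(434,459),(-.0875,-.175,.13)),
("side",(385,312),(-.05,.032,.118)),("side",(523,312),(-.125,.032,.118)),("scene",(237,195),(-.125,-.032,.118)),("scene",(343,235),(-.05,-.032,.118))]
f=lambda p:np.concatenate([proj(C[n],W(p,X))[0]-px(n,q) for n,q,X in obs])
r=least_squares(f,[.6,-.1,0],loss='soft_l1'); print(r.x,f(r.x).reshape(-1,2).round(1))
np.save("pose.npy",r.x)
p=r.x;im=w['im'].copy()
for X in [(0,0,.159),(.115,-.05,.012),(.115,.05,.012),(-.125,.05,.012),(-.125,-.05,.012),(-.05,-.032,.118),(-.125,.032,.118),(-.0875,-.175,.206),(-.0875,0,.118)]:
    q=proj(C["wrist"],W(p,X))[0];cv2.circle(im,tuple(int(a) for a in q),3,(0,255,0),1)
cv2.imwrite("pics/w1p.png",im)
E
python3 fit3.py
```

```text
[ 0.59791828 -0.09859406 -0.01453691] [[ 0.4 -0.5]
 [ 0.6 -0.2]
 [-1.5  1.8]
 [ 0.5 -1.2]
 [ 0.3 -1.3]
 [-7.4  2.6]
 [ 0.3  5.9]
 [ 0.5  5.7]
 [-2.2 16.1]
 [-0.4 17.7]
 [-1.2 -1.5]
 [-0.   1.2]]
```

View pics/w1p.png

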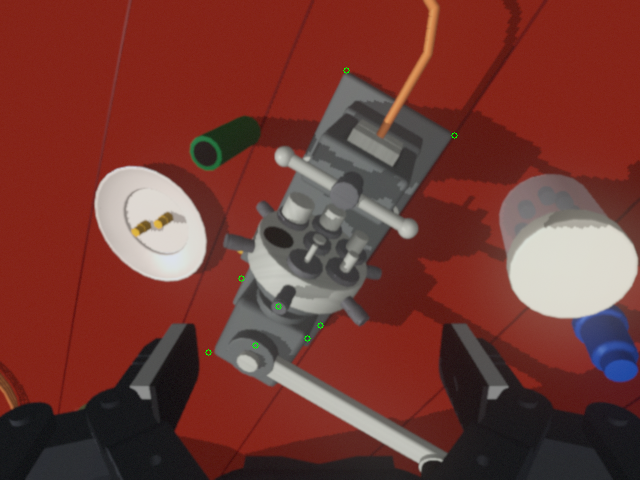

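Run:
```python
from h import *
P0=np.array([.597,-.0985]);yaw=-.01
def T(x,y,z): c,s=np.cos(yaw),np.sin(yaw); return np.array([P0[0]+c*x-s*y,P0[1]+s*x+c*y,z])
best=None
for th in (yaw+np.pi/2,yaw-np.pi/2):
    q=np.array([0,np.cos(th/2),np.sin(th/2),0]); j=ctrl.ik(T(0,.04,.25),q)
    print(th,None if j is None else np.round(j,2))
    if j is not None:
        m=np.abs(np.array(j)-get_state()['qpos']).max()
        if best is None or m<best[0]: best=(m,q)
q=best[1]
s=get_state()
ctrl.movel(s['tcp_pos']+[0,.02,.07],max_speed=.2)
ctrl.movep(T(0,.042,.26),q)
ctrl.close_gripper(force=20)
ctrl.movel(T(0,.042,.18),max_speed=.15)
s=get_state();print(s['time'],s['tcp_pos'],s['width'],s['contact_force'])
np.save("q.npy",q)
im,d=vision.grab_frame("wrist");cv2.imwrite("pics/w2.png",im)
im,d=vision.grab_frame("side");cv2.imwrite("pics/d2.png",cv2.resize(im[120:320,210:410],None,fx=3,fy=3))
```

```text
1.5607963267948965 [-0.14  0.47  0.32  1.54 -0.15  1.16  0.2 ]
-1.5807963267948966 [-0.53  0.66  1.09  1.55 -0.6   1.3  -2.52]
7.85 [ 0.59786294 -0.05667846  0.18066485] -0.00015839343768696344 [-1.02430407  0.70980502  0.62227995]
```

View pics/w2.png

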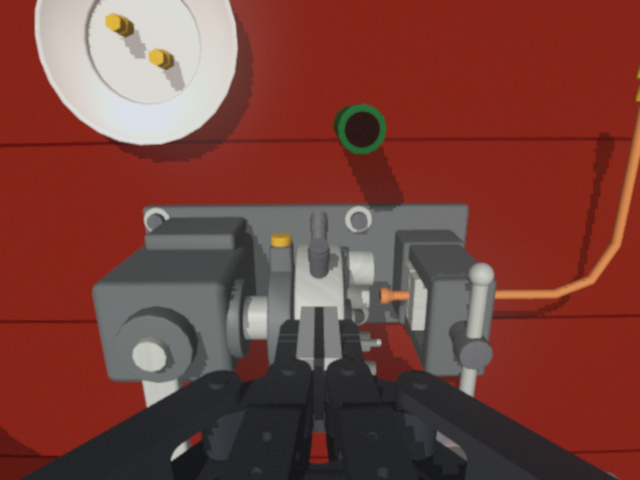

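View pics/d2.png

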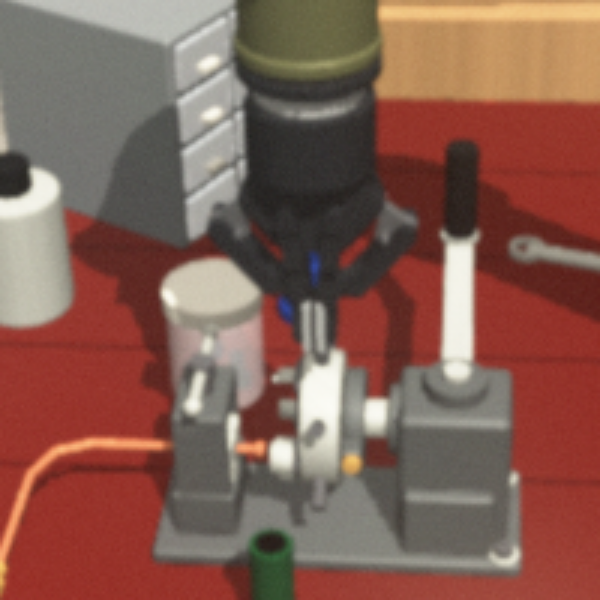

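```bash
cat > t.py <<'E'
from h import *
P0=np.array([.597,-.0985]);yaw=-.01
def T(x,y,z): c,s=np.cos(yaw),np.sin(yaw); return np.array([P0[0]+c*x-s*y,P0[1]+s*x+c*y,z])
E
python3 - <<'E'
from t import *
ctrl.movel(T(0,.042,.1445),max_speed=.1);ctrl.pause(.2)
s=get_state();b=s['contact_force'];print(s['tcp_pos'],b)
y=.042;hit=None
while y>-.045:
    y-=.002
    ctrl.movel(T(0,y,.1445),max_speed=.05)
    s=get_state();F=s['contact_force']-b
    print(round(y,4),s['tcp_pos'].round(4),F.round(1))
    if hit is None and np.linalg.norm(F[:2])>2: hit=y;print("hit")
    if np.linalg.norm(F)>19: print("too much");break
    if hit is not None: break
print(get_state()['time'])
E
```

```text
[ 0.59787894 -0.05658104  0.14530366] [ 0.51075155 -0.28575962 -0.2730785 ]
0.04 [ 0.5975 -0.0588  0.1447] [-0.1  0.1 -0.6]
0.038 [ 0.5974 -0.0607  0.1445] [-0.6 -0.6  0.4]
0.036 [ 0.5973 -0.0627  0.1445] [-0.8  0.7 -0.1]
0.034 [ 0.5973 -0.0647  0.1445] [-0.  -0.3  0.5]
0.032 [ 0.5973 -0.0667  0.1445] [-1.1  0.5  0.6]
0.03 [ 0.5973 -0.0687  0.1445] [-0.8 -0.2  0.5]
0.028 [ 0.5973 -0.0707  0.1445] [-0.3  0.6  0.5]
0.026 [ 0.5972 -0.0728  0.1445] [-0.5  1.   0.2]
0.024 [ 0.5972 -0.0747  0.1445] [-0.2  1.   0.1]
0.022 [ 0.5972 -0.0767  0.1445] [0.5 1.1 0.9]
0.02 [ 0.5972 -0.0787  0.1445] [-0.5 -0.   0.6]
0.018 [ 0.5972 -0.0807  0.1445] [-0.4 -0.3  0.3]
0.016 [ 0.5972 -0.0822  0.1445] [ 0.   0.6 -0.2]
0.014 [ 0.5972 -0.0833  0.1445] [-0.4  5.5  0.4]
hit
12.1583
```

Run:
```python
from t import *
b=np.array([0,.3,.2])
y=.014
while y>-.0285:
    y-=.0015 if y>0.002 else .003
    ctrl.movel(T(0,y,.1445),max_speed=.04)
    s=get_state();F=s['contact_force']-b
    print(round(y,4),s['tcp_pos'].round(4),F.round(1))
    if np.linalg.norm(F)>19: print("too much");break
print(get_state()['time'])
im,d=vision.grab_frame("scene");cv2.imwrite("pics/s3.png",cv2.resize(im[160:320,220:400],None,fx=3.7,fy=3.7))
```

```text
0.0125 [ 0.5972 -0.084   0.1445] [-1.4  7.1  1.5]
0.011 [ 0.5972 -0.0846  0.1445] [0.2 9.4 2.5]
0.0095 [ 0.5972 -0.0856  0.1446] [-0.3 10.   2.6]
0.008 [ 0.5972 -0.087   0.1446] [ 0.  10.2  3.6]
0.0065 [ 0.5972 -0.0887  0.1446] [0.  9.3 3.1]
0.005 [ 0.5972 -0.0904  0.1445] [0.5 8.6 2.1]
0.0035 [ 0.5972 -0.0921  0.1445] [-0.6  8.7  1.8]
0.002 [ 0.5972 -0.0938  0.1443] [0.3 7.4 1. ]
0.0005 [ 0.5972 -0.0954  0.1442] [ 0.5  7.5 -0.4]
-0.0025 [ 0.597  -0.0986  0.144 ] [ 1.7  6.9 -2.8]
-0.0055 [ 0.5967 -0.1022  0.144 ] [ 0.2  6.  -2. ]
-0.0085 [ 0.5966 -0.1059  0.1441] [-0.6  4.2 -1.4]
-0.0115 [ 0.5966 -0.1101  0.1444] [-0.2  2.3 -0.3]
-0.0145 [ 0.5969 -0.1139  0.1446] [ 0.1  1.6 -0.2]
-0.0175 [ 0.5969 -0.1171  0.1447] [0.8 0.9 0.2]
-0.0205 [ 0.5968 -0.1199  0.1446] [ 0.4  0.1 -0.7]
-0.0235 [ 0.5967 -0.1225  0.1445] [-0.3 -0.7 -0.5]
-0.0265 [ 0.5967 -0.1254  0.1445] [-0.3 -1.3 -0.3]
-0.0295 [ 0.5967 -0.1283  0.1445] [ 0.3  0.1 -0.9]
16.9083
```

View pics/s3.png

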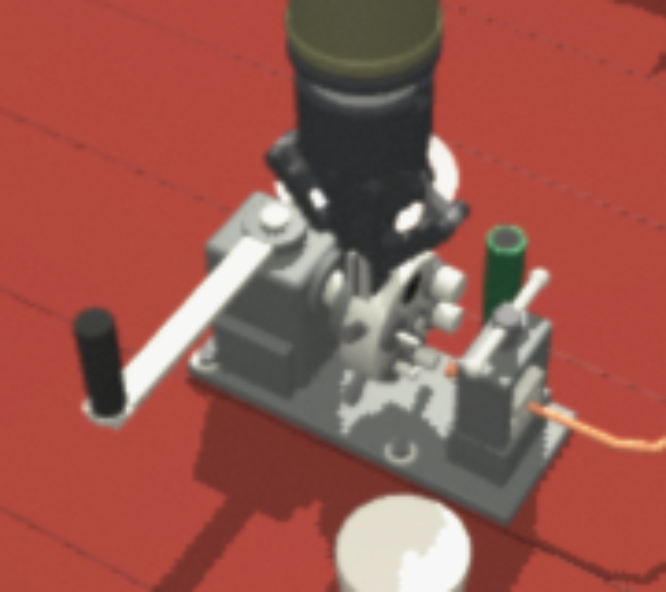

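Run:
```python
from look import *
s=get_state()
ctrl.movel(s['tcp_pos']+[0,-.004,.12],max_speed=.2)
o=looks(np.array([.78,-.1,.36]),[.61,-.1,.09])[0]
ctrl.movep(o[2],o[3])
im,d=vision.grab_frame("wrist");cv2.imwrite("pics/w4.png",cv2.resize(im[130:370,150:470],None,fx=2.4,fy=2.4))
print(get_state()['time'])
```

```text
18.5167
```

View pics/w4.png

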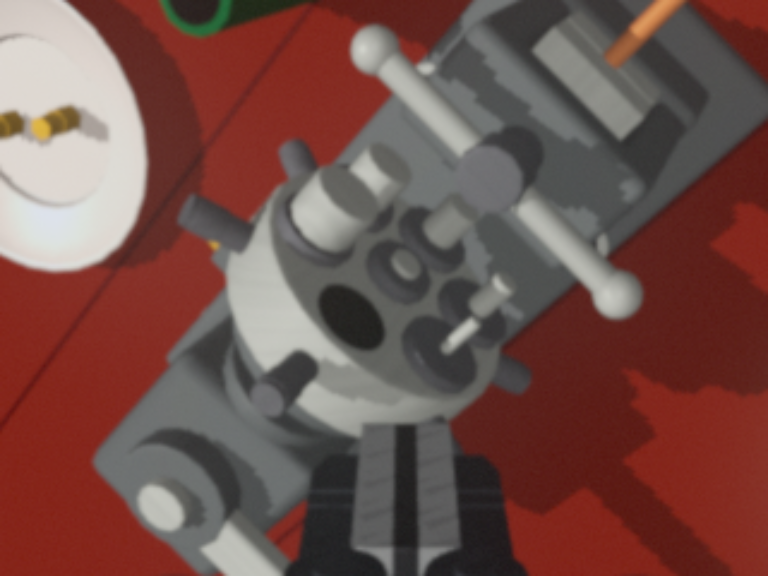

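Run:
```python
from t import *
best=None
up=T(-.14,-.175,.27)
s=get_state()
for th in (yaw,yaw+np.pi):
    q=np.array([0,np.cos(th/2),np.sin(th/2),0]); j=ctrl.ik(up,q)
    if j is not None:
        m=np.abs(np.array(j)-s['qpos']).max(); print(th,m,np.round(j,2))
        if best is None or m<best[0]: best=(m,q)
q=best[1]
ctrl.movel(s['tcp_pos']+[-.05,0,.07],max_speed=.2)
ctrl.movep(up,q)
ctrl.movel(T(-.14,-.175,.15),max_speed=.15);ctrl.pause(.3)
s=get_state();b=s['contact_force'];print(s['time'],s['tcp_pos'],T(-.14,-.175,.15),b);np.save("b.npy",b)
im,d=vision.grab_frame("scene");cv2.imwrite("pics/s5.png",cv2.resize(im[160:320,200:400],None,fx=3.7,fy=3.7))
im,d=vision.grab_frame("side");cv2.imwrite("pics/d5.png",cv2.resize(im[120:320,210:410],None,fx=3,fy=3))
```

```text
-0.01 0.839042734634445 [-0.04  0.41  0.8   1.69 -0.32  1.17 -0.74]
3.1315926535897933 2.502441852575908 [ 0.49  0.32  0.01  1.69 -0.    1.13  2.06]
21.275 [ 0.45551753 -0.27219218  0.15053765] [ 0.45525703 -0.27209127  0.15      ] [ 0.5195548  -0.03507053  0.47176772]
```

View pics/s5.png

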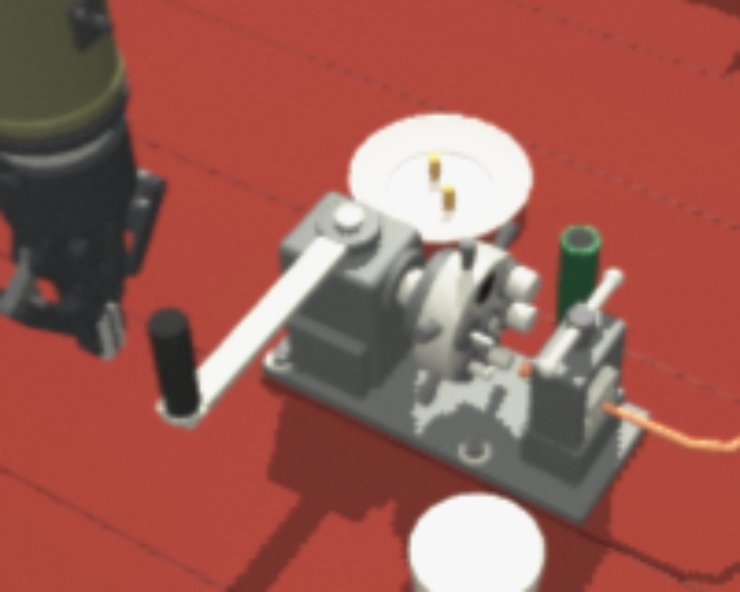

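View pics/d5.png

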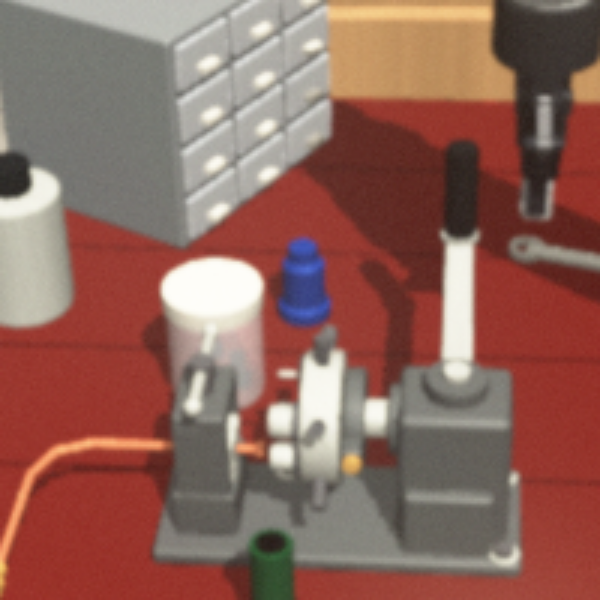

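```bash
cat > push.py <<'E'
from t import *
b=np.load("b.npy")
def at(th,off=.023): return T(-.0875+.175*np.sin(th)-off,-.175*np.cos(th),.15)
def F(th,n=3):
    v=[]
    for i in range(n):
        v.append(get_state()['contact_force']-b)
        if i<n-1: ctrl.pause(.02)
    f=np.mean(v,0); t=np.array([np.cos(th+yaw),np.sin(th+yaw)]); return -f[:2]@t,f
E
python3 - <<'E'
from push import *
ctrl.movel(at(0,.028),max_speed=.1)
th=0;prev=0
while th<.36:
    th+=.012
    ctrl.movel(at(th),max_speed=.06)
    a,f=F(th,2);s=get_state();print(round(th,3),s['tcp_pos'].round(4),round(a,1),f.round(1))
    if a>5: break
print(s['time'])
np.save("th.npy",th)
E
```

```text
0.012 [ 0.4864 -0.2723  0.1499] 2.0 [-2.   0.6 -0.4]
0.024 [ 0.4887 -0.2723  0.1499] 2.5 [-2.5  0.2 -1.2]
0.036 [ 0.4911 -0.2723  0.15  ] 3.1 [-3.1  0.4 -0.3]
0.048 [ 0.4933 -0.2722  0.15  ] 2.5 [-2.6  0.1 -0.6]
0.06 [ 0.4954 -0.2722  0.15  ] 2.9 [-2.9  0.6 -0.1]
0.072 [ 0.4975 -0.272   0.15  ] 3.3 [-3.3  0.4 -0.5]
0.084 [ 0.4996 -0.2719  0.15  ] 2.9 [-3.   0.7 -0.8]
0.096 [ 0.5017 -0.2717  0.15  ] 2.5 [-2.6  0.7 -0.6]
0.108 [ 0.5038 -0.2716  0.15  ] 2.8 [-2.8  0.1 -0.5]
0.12 [ 0.5058 -0.2713  0.15  ] 2.6 [-2.7  0.4 -0.3]
0.132 [ 0.5079 -0.271   0.15  ] 3.0 [-3.   0.2 -0.4]
0.144 [ 0.5097 -0.2708  0.1499] 3.8 [-3.8  0.2 -0.2]
0.156 [ 0.5102 -0.2707  0.1498] 8.3 [-8.6  0.9  1.7]
25.25
```

Run:
```python
from push import *
th=float(np.load("th.npy"))
a,f=F(th);print(a)
while a<17.2 and th<.3:
    th+=.003 if a<14 else .0015
    ctrl.movel(at(th),max_speed=.02); ctrl.pause(.08)
    a,f=F(th,4);print(round(th,4),get_state()['tcp_pos'].round(4),round(a,1),f.round(1))
for i in range(5):
    ctrl.pause(.15);a,f=F(th,3);print(round(a,2),end=' ')
    if a<16.7: th+=.001; ctrl.movel(at(th),max_speed=.02)
s=get_state();print(s['time'],s['tcp_pos']);np.save("th.npy",th)
im,d=vision.grab_frame("side");cv2.imwrite("pics/d6.png",cv2.resize(im[120:320,210:410],None,fx=3,fy=3))
```

```text
8.410176280804183
0.159 [ 0.5103 -0.2707  0.1497] 9.9 [-10.1   0.5   1.6]
0.162 [ 0.5104 -0.2706  0.1497] 10.9 [-11.1   0.6   2.4]
0.165 [ 0.5105 -0.2706  0.1497] 12.4 [-12.7   0.8   3.1]
0.168 [ 0.5106 -0.2706  0.1497] 13.4 [-13.7   0.6   3.8]
0.171 [ 0.5106 -0.2706  0.1495] 14.2 [-14.4   0.5   3.8]
0.1725 [ 0.5107 -0.2706  0.1495] 15.2 [-15.5   0.5   3.8]
0.174 [ 0.5108 -0.2705  0.1496] 15.6 [-16.    0.9   3.7]
0.1755 [ 0.5108 -0.2705  0.1495] 16.6 [-16.9   0.2   4.2]
0.177 [ 0.5109 -0.2704  0.1495] 16.8 [-17.1   0.9   4.6]
0.1785 [ 0.5109 -0.2705  0.1495] 17.9 [-18.2   0.5   4.5]
17.61 17.6 17.56 17.73 17.6 30.0333 [ 0.51089428 -0.27045904  0.14948867]
```

View pics/d6.png

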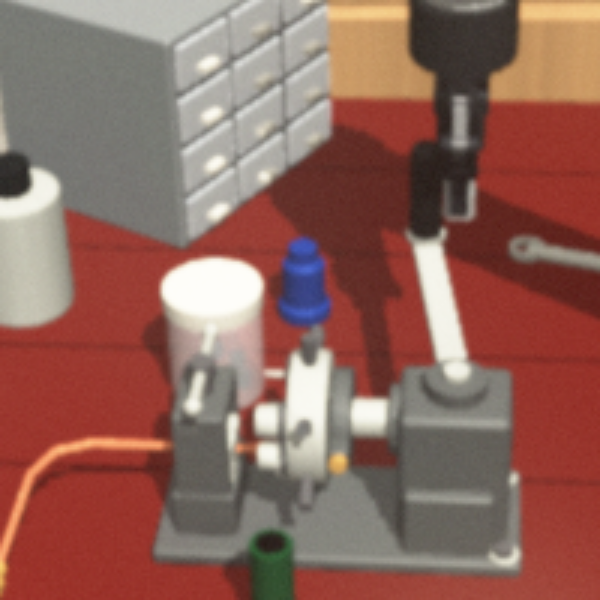

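Run:
```python
from push import *
ctrl.pause(.3)
for th in (.16,.13,.07,0): ctrl.movel(at(th),max_speed=.06)
ctrl.movel(at(0,.06),max_speed=.08)
s=get_state();print(s['time'],s['contact_force']-b)
ctrl.movel(s['tcp_pos']+[-.01,0,.15],max_speed=.2);ctrl.pause(.5)
print(get_state()['time'])
for n in("scene","side"):
    im,d=vision.grab_frame(n)
    c=im[160:320,200:400] if n=="scene" else im[120:320,210:410]
    cv2.imwrite(f"pics/{n}7.png",cv2.resize(c,None,fx=3.5 if n=="scene" else 3,fy=3.5 if n=="scene" else 3))
```

```text
32.1667 [ 0.29888288 -0.44378174 -0.97495021]
33.5667
```

View pics/scene7.png

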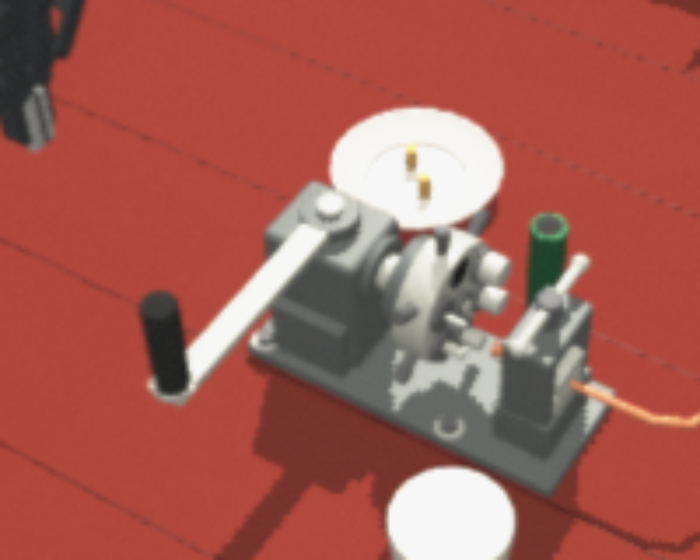

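View pics/side7.png

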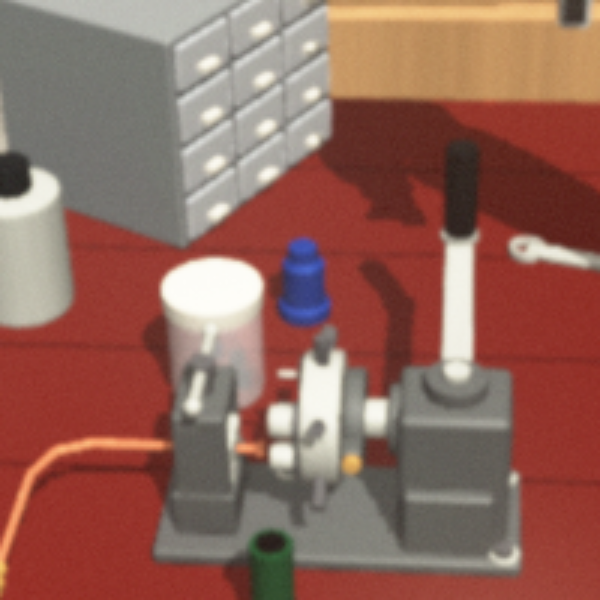

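The lever is fully back at its starting place. The turret is clicked in with the empty hole on top, so the 13 mm punch is at the bottom. The line's mouth shows unchanged at about (255,450) in the side view, and nothing else has moved.

Run:
```python
from h import *
ticket.close_job();print(get_state()['time'])
```

```text
the job is handed in; nothing more can be done
the job is handed in; nothing more can be done
```

The third punch (13 mm nose) is clicked in at the working station. I pressed it into the line's mouth, let the lever come all the way back, and handed in the job at about 34 s of the 72 s. The hand-in gave no verdict.

- **Turret:** at the start the 18 mm punch was in line, so it took one click. I pushed the top stud towards the tool's -y with the shut fingers, and the readings after each step peaked at about 11 N (limit 25 N). A close wrist picture afterwards showed the empty hole on top, which puts the 13 mm punch at the bottom.
- **Press:** the punch met the line at a lever swing of about 0.14 rad. I raised the push to about 17.6 N at the grip and held it for over 1 s. From the tool's 2.9 ratio that is roughly 42 N on the line. I did not measure that force directly; the grip reading held steady at 17.6 to 17.7 N with no sign of the line slipping.
- **Last checks:** the final scene and side pictures show the lever back, the turret clicked in and the line's mouth where it was before the press. The other things in those pictures are where they were, but they don't show the spanner or stud installer in full. The robot was clear of everything. I judged the line by eye, so I can't vouch for it to the 1.5 mm limit.
- **Disagreement:** the base's corners put the tool about 9 mm away from where the stud did, probably because the base is not centred on the tool's origin. I used the stud and grip positions, and the stud contact came where they predicted.

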